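# Hang the rinse basket up to drip with an S-hook

### The job

Take the S-hook out of its wooden block, pass its lower end up through the hole in the top of the basket's bail, lift the basket out of the tub with it and hang the hook by its upper bend over the bar of the drip stand, so that the basket hangs free; then let go. The bail leans a little to one side or the other, so feel for the hole gently: do not press hard on the basket (under 4 N), tip it or lift it before the hook is through the hole. Set the hook down softly on the bar and leave the other things on the table alone.

Things in the scene. Friction and masses are not known exactly. Their poses are not given: they have to be found in the camera images.
- hook_grip (a point): Centre of the black grip tab on top of the S-hook, 128 mm above the hook's underside. Tab 12 mm thick (x) by 24 mm (y) by 42 mm high; take it across the 12 mm, from above. Axes as the hook's: the hook lies in its own y-z plane, z up.
- hook_tip (a point): Rounded end of the S-hook's lower tip, 12 mm to +y and 95 mm below hook_grip. The lower bend is a U open upward, 18 mm wide inside, 30 mm outside, centred under hook_grip, inner bottom 122 mm below it. Its other side is the straight shank at y = -12 mm, from 76 to 113 mm below hook_grip.
- hook_saddle (a point): Inner top of the S-hook's upper bend, the place that rests on the bar, 27 mm straight below hook_grip. This bend is an arch open downward, 18 mm wide inside; its free end points down at y = -12 mm, 49 mm below hook_grip; its other side, at y = +12 mm, crosses over to the lower shank between 60 and 76 mm below hook_grip.
- s_hook: The S-hook as a whole: 6 mm round steel wire with a black grip tab, 147 mm tall, 0.12 kg, standing upright in the slot of the wooden block. Origin on its underside, 128 mm straight below hook_grip, same axes.
- hook_block: Wooden block 46 x 56 x 48 mm, fixed, with a slot 7.5 x 34 mm, 38 mm deep, in which the lower bend of the S-hook stands (lift it straight up at least 45 mm). Origin at the centre of its underside.
- basket: Steel basket 60 (x) x 76 (y) x 40 mm, 0.65 to 0.88 kg in all, standing in the tub with 2 to 4 mm play; origin at the centre of its underside. Its strap bail: two upright legs at x = -26 and +26 mm, on stiff pivots 34 mm above the origin, joined by a flat top plate 54 (x) x 40 (y) x 4 mm with an 11 mm hole in its middle.
- bail_hole (a point): Where the hole's centre would be (mid plate, 126 mm above the basket's origin) if the bail stood upright; fixed to the basket, axes as the basket's. The bail leans up to 0.2 rad either way, unmeasured: the true hole and plate lie up to 18 mm from here to +y or -y. A sideways push of over about 2 N on the plate starts to tip the basket.
- rinse_tub: White open tub, 73 (x) x 91 (y, plus a 8 mm lug at each end) x 45 mm high, wall and floor 4 mm, fixed. Origin at the centre of its underside.
- drip_stand: Drip stand, fixed: a grey tray 104 (x) x 76 (y) x 10 mm, a dark post 262 mm high at x = +75 mm and a level steel bar 8 mm thick along its x axis, 260 mm above the table, from the post to a black ball (14 mm) at x = -50 mm; a brace meets the bar at x = +48 mm. Origin at the centre of the tray's underside.
- bar_top (a point): Top of the bar, at the middle of the free length on which the hook is to hang (264 mm above the table); axes as the stand's, x along the bar.
- squeeze: Clear plastic squeeze bottle, 60 mm wide, 225 mm tall. Origin at its underside. Leave alone.
- dish: White round dish, 75 x 15 mm. Origin at its underside. Leave alone.
- tin: Small open tin of orange paint, 51 mm wide, 75 mm tall. Origin at its underside. Leave alone.
- small_lid: Small round lid, 49 x 13 mm. Origin at its underside. Leave alone.
- water: Water bottle, 64 mm wide, 214 mm tall. Origin at its underside. Leave alone.

How it is judged (in metres and radians):
On the way, in this order (a step that is already met when the one before it is completed fails the run):
1. the S-hook is out of its block, held up, and the basket still stands in the tub (height (world z) of s_hook above 0.055 m and height (world z) of basket below 0.02 m), for 0.1 s.
2. the lower tip of the hook stands up through the hole of the bail while the basket still stands in the tub (z of hook_tip in the frame of basket above 0.136 m and x of hook_tip in the frame of basket between -0.012 and 0.012 m and y of hook_tip in the frame of basket between -0.03 and 0.03 m and height (world z) of basket below 0.02 m), for 0.1 s.
3. the basket hangs on the hook, clear of the tub (z of hook_tip in the frame of basket above 0.136 m and x of hook_tip in the frame of basket between -0.012 and 0.012 m and y of hook_tip in the frame of basket between -0.03 and 0.03 m and height (world z) of basket above 0.045 m and contact force between basket and rinse_tub below 0.1 N), for 0.2 s.
At the end, for the whole second after the job is handed in: The S-hook rests by its upper bend on the bar between ball and brace (saddle within 10 mm sideways and 8 mm in height), its lower tip is still up through the bail's hole, and the basket hangs from it at rest, more than 20 mm above the table, touching neither stand nor tub (z of hook_tip in the frame of basket above 0.136 m and x of hook_tip in the frame of basket between -0.012 and 0.012 m and y of hook_tip in the frame of basket between -0.03 and 0.03 m and x of hook_saddle in the frame of bar_top between -0.042 and 0.045 m and y of hook_saddle in the frame of bar_top between -0.01 and 0.01 m and z of hook_saddle in the frame of bar_top between -0.006 and 0.008 m and contact force between s_hook and drip_stand above 3 N and height (world z) of basket above 0.02 m and contact force between basket and drip_stand below 0.1 N and contact force between basket and rinse_tub below 0.1 N and linear speed of each of basket, s_hook below 0.05 m/s).
It fails at once if the hook presses on the basket with more than 4 N while it is not yet through the hole (not (z of hook_tip in the frame of basket above 0.13 m and x of hook_tip in the frame of basket between -0.012 and 0.012 m and y of hook_tip in the frame of basket between -0.03 and 0.03 m) and contact force between s_hook and basket above 4 N).
It fails at once if the basket is tipped by more than 0.04 rad or moved by more than 12 mm while the hook is not through the hole (not (z of hook_tip in the frame of basket above 0.13 m and x of hook_tip in the frame of basket between -0.012 and 0.012 m and y of hook_tip in the frame of basket between -0.03 and 0.03 m) and (angle between basket's own z axis and vertical above 0.04 rad or distance of basket from where it was at the start of the episode above 0.012 m)).
It fails at once if the hook and the basket press on each other with more than 20 N (contact force between s_hook and basket above 20 N).
It fails at once if the hook is pressed or dropped on the drip stand with more than 25 N (contact force between s_hook and drip_stand above 25 N).
It fails at once if another thing on the table is moved by more than 20 mm (distance of any of squeeze, dish, tin, small_lid, water from where it was at the start of the episode above 0.02 m).
It also fails if it takes over 64 s, if anything falls off the work surface, if the arm or the gripper's body presses on something with over 40 N, if the wrist force passes 120 N, or if a joint passes its speed limit or range.

### The arm

A 7-joint arm with a two-finger parallel gripper is mounted at the origin on a cart in front of the work surface, level with it; the furniture and walls round the work are solid. World frame = base frame: x ahead of the robot, y to its left, z up, the work surface at z = 0. Lengths are in m, angles in degrees, forces in N, time in s.
With the tool pointing down it reaches from about 0.425 to 0.875 m from the base axis. Payload 4.7 kg.
Tool frame: the origin (TCP) lies on the mounting face of the last link; the fingertips stand 182 mm ahead of it and the grasp point (between the pads) lies 164 mm ahead of it; z points along the fingers, y is the line along which they close (so a half turn about z gives the same grasp; the last joint's range is limited). The gripper opens to 87 mm and grips with 3 to 60 N. Pads are 19 mm wide; open, the fingers measure 117 mm over their backs; the gripper's body (75 mm by 190 mm) begins 51 mm behind the grasp point.
Start: joints at [-63.994, 18.392, -4.016, 83.108, 1.295, 78.541, -3.26], TCP at [0.277, 0.588, 0.405] pointing down, gripper open.
Joint ranges: [-163.93, 163.93], [-17.29, 119.83], [-79.2, 71.16], [3.27, 140.29], [-89.18, 269.18], [5.43, 117.66], [-154.24, 154.24]. Speed limits (degrees/s): [147.25, 147.25, 180, 180, 180, 180, 180].

### API

Orientations are given as [roll, pitch, yaw] about the fixed x, y, z axes, in that order (R = Rz(yaw) Ry(pitch) Rx(roll)).
In Python, from station import arm gives the robot as it stands.
- The arm moves only by the tool jog_arm, never from a script. Its arguments are lists of equal length, an entry for each row: "dp": the shift along the world's x, y, z each as a share of 0.12 m, from -1 to 1, a list of three; "twist": the turn, a rotation vector about the world's x, y, z each as a share of 90 degrees, from -1 to 1, a list of three. A call has 1 to 20 rows; each row shifts and turns the commanded pose from where the row before left it; what a row does not reach is not made up. A row lasts 1/8 s, in which the tool goes at most 62.5 mm and 10.7 degrees, less where a joint would pass 70% of its speed; a pose out of reach is approached as far as the arm can. A call with a number of a shift or a turn outside -1 to 1 is refused whole. A call with a gripper value outside its range is refused whole. "hand" is the closure, from 0 (fully open) to 1 (shut), set as the call begins (left out, the last holds). The fingers move at their own pace and stop on an object; "newtons" is the grip in N (left out, the last holds). Time passes only in rows, so rows that do not move let the fingers close. It gives the time, the measured TCP pose, the force, the opening and the grip force at its end, in the units of the state.
- arm.get_obs(): the state, without advancing time (a new reading comes with each control period).
- arm.get_image(name): name is "side" or "top" or "wrist"; returns a dict with "frame" (420x560x3 uint8, blue, green, red), "fx", "fy", "cx", "cy" (pixels), "camera_from_world" (4x4, takes a point from world to camera coordinates); the wrist camera has in their place "hand_eye" (4x4, takes a point from camera to tool coordinates, whose origin is the TCP and whose axes are the flange's). Camera axes: x right, y down, z forward; pixel columns grow to the right and rows downward; lengths in m; the calibration is good to about 2 mm. A picture is of the moment at which its call begins: read the wrist's pose just before it. There is no depth.
- arm.hand_in(): hands the job in; it is judged then, once.
The state is a dict: "clock": time; "joint_pos": joint angles; "qd": joint speeds; "effort": joint torques, N m; "tool_pos": TCP position; "ee_rot": TCP orientation; "ft_force": force on the tool from outside, world axes, zero at the start; "moment": the same for the moment, N m; "opening": finger opening in m; "finger_force": force on a finger pad.
Only numpy, scipy, OpenCV 4.12 (cv2) and the standard library are available. Lean on these libraries where they do the work, as an engineer would, in place of code of your own. Each camera call takes 0.05 s, during which the arm holds its last target. There are 200 camera calls.

## Working session

There is one attempt and no reset: what is moved stays moved. The work goes in short steps, Python scripts to look and compute and a tool call to move; the robot and the scene stay as the last step left them, time stands still between calls to the robot, and variables do not carry over. Pictures are saved under pics/ and viewed, at most 10 in all, crops included, and the job is handed in when it is done.

Besides the shell and the picture viewer there is one more tool, called after "Request:" by a JSON object that holds its "fn" and its "kwargs". jog_arm: Moves the arm, as the interface text tells. Its arguments: {"type":"object","properties":{"dp":{"type":"array","items":{"type":"array","items":{"type":"number","minimum":-1,"maximum":1}}},"twist":{"type":"array","items":{"type":"array","items":{"type":"number","minimum":-1,"maximum":1}}},"hand":{"type":"number"},"newtons":{"type":"number"}},"required":["dp","twist"]}

```bash
mkdir -p pics; cat > h.py <<'E'
import numpy as np, cv2
from station import arm
from scipy.spatial.transform import Rotation as R
def cam(name):
    o=arm.get_obs(); im=arm.get_image(name)
    K=np.array([[im['fx'],0,im['cx']],[0,im['fy'],im['cy']],[0,0,1]])
    if name=='wrist':
        T=np.eye(4);T[:3,:3]=R.from_euler('xyz',o['ee_rot'],degrees=True).as_matrix();T[:3,3]=o['tool_pos']
        W=T@im['hand_eye']
    else: W=np.linalg.inv(im['camera_from_world'])
    return im['frame'],K,W
def ray(K,W,u,v):
    d=W[:3,:3]@np.linalg.inv(K)@np.array([u,v,1.]); return W[:3,3],d/np.linalg.norm(d)
def plane(K,W,u,v,z):
    o,d=ray(K,W,u,v); return o+d*(z-o[2])/d[2]
def proj(K,W,p):
    c=np.linalg.inv(W)@np.append(p,1); q=K@c[:3]; return q[:2]/q[2]
def tri(*rs):
    A=0;b=0
    for o,d in rs:
        P=np.eye(3)-np.outer(d,d);A=A+P;b=b+P@o
    return np.linalg.solve(A,b)
E
python3 - <<'E'
from h import *
import pickle
d={}
for n in('side','top','wrist'):
    d[n]=cam(n);f=d[n][0]
    cv2.imwrite(f'pics/{n}0.png',f); print(n,d[n][1][0,0],np.round(d[n][2],3).tolist())
pickle.dump(d,open('c0.pkl','wb'))
print(arm.get_obs())
E
```

```text
side 439.5000851482987 [[0.966, -0.114, 0.234, 0.303], [-0.26, -0.484, 0.836, -0.554], [0.018, -0.868, -0.497, 0.65], [0.0, 0.0, 0.0, 1.0]]
top 386.15946493422086 [[-0.018, -0.987, 0.159, 0.362], [-1.0, 0.017, -0.01, 0.268], [0.007, -0.16, -0.987, 1.108], [0.0, 0.0, 0.0, 1.0]]
wrist 355.6636099723709 [[0.426, 0.868, 0.257, 0.206], [0.905, -0.408, -0.123, 0.622], [-0.002, 0.285, -0.959, 0.384], [0.0, 0.0, 0.0, 1.0]]
{'clock': 0.15, 'joint_pos': array([-63.99419908,  18.42890329,  -4.01563767,  83.15941945,
         1.29379982,  78.54165721,  -3.26097727]), 'qd': array([ 0.07420144, -0.152279  ,  0.00826125, -0.29147598, -0.02208492,
        0.14659512, -0.01972475]), 'effort': array([ 2.61674559e-04, -4.91795504e+01, -4.04364411e-01, -3.12880325e+01,
       -6.39207009e-02,  4.04996693e-02,  1.22884348e-04]), 'tool_pos': array([0.27669187, 0.58799274, 0.40391209]), 'ee_rot': array([-1.79915173e+02,  3.93990929e-03,  1.54802492e+02]), 'ft_force': array([-0.31231007,  0.27178461,  0.10003185]), 'moment': array([-0.04853991, -0.03118757, -0.03143343]), 'finger_force': 0.0, 'opening': 0.0872435301594403}
```

View pics/side0.png

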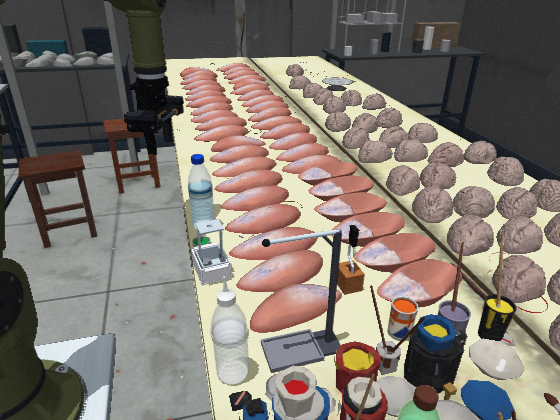

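View pics/top0.png

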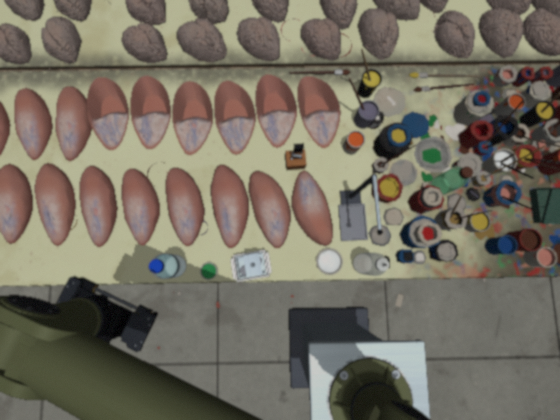

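Side view: ball (266,243), bar to post (335,235), hook tab (353,236), block (351,277), tub (212,262) with bail plate (208,227). Top view: block (295,159), tub (250,265), tray (351,222), bar (375,205). I'll enlarge these areas.

```bash
python3 - <<'E'
import pickle,cv2,numpy as np
d=pickle.load(open('c0.pkl','rb'))
s=d['side'][0];t=d['top'][0]
def c(f,x,y,w,h,k): return cv2.resize(f[y:y+h,x:x+w],(w*k,h*k),interpolation=cv2.INTER_CUBIC)
a=np.hstack([c(s,185,215,50,75,8)[:,:400],c(s,330,220,50,75,8)])
cv2.imwrite('pics/a.png',a)
b=c(t,220,130,190,150,4)
cv2.imwrite('pics/b.png',b)
E
```

```text
(no output)
```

View pics/a.png

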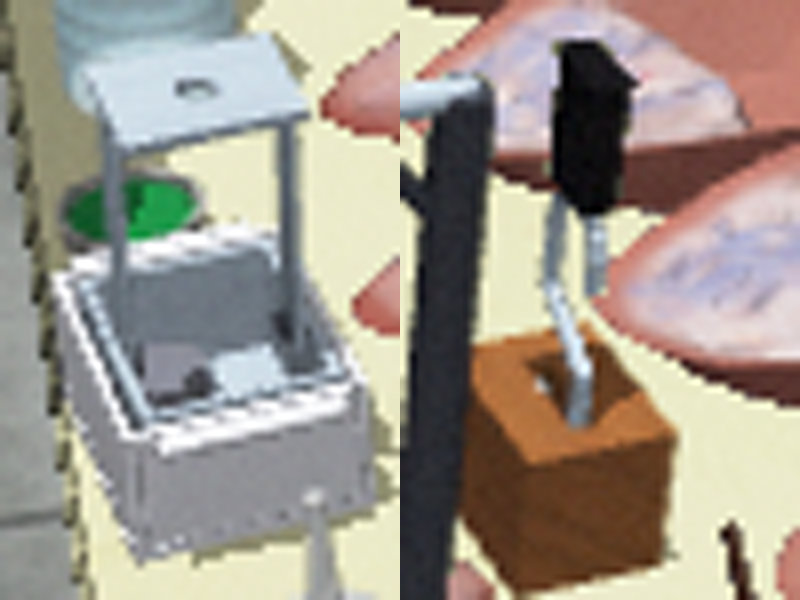

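View pics/b.png

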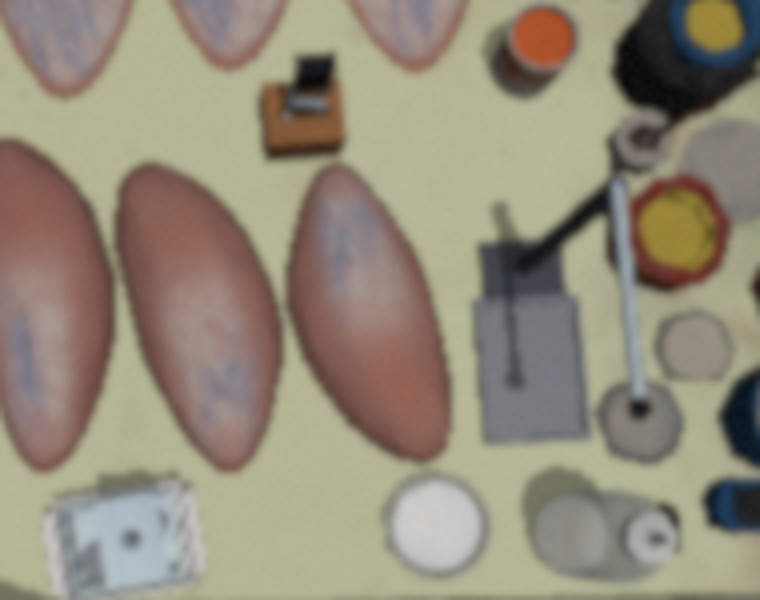

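```bash
cat > m.py <<'E'
from h import *
import pickle
d=pickle.load(open('c0.pkl','rb'));s=d['side'][1:];t=d['top'][1:]
np.set_printoptions(precision=4,suppress=True)
L=lambda x,y:(x/8+185-.5,y/8+215-.5)
Rr=lambda x,y:((x-400)/8+330-.5,y/8+215-.5)
T=lambda x,y:(x/4+220-.5,y/4+130-.5)
def P(lbl,c,pts,z):
    q=np.array([plane(*c,*p,z) for p in pts]); print(lbl,q[:,:2].tolist() if 0 else q[:,:2],'mean',q.mean(0)[:2])
P('block side',s,[Rr(*p) for p in[(470,368),(590,325),(677,440),(525,462)]],.048)
P('block top',t,[T(*p) for p in[(263,88),(338,82),(343,148),(267,155)]],.048)
P('tab side',s,[Rr(*p) for p in[(560,43),(600,40),(635,80),(592,85)]],.159)
P('tab top',t,[T(*p) for p in[(300,60),(332,57)]],.159)
P('shank',s,[Rr(578,395)],.048);P('tip',s,[Rr(541,383)],.043);P('freeend',s,[Rr(596,292)],.089)
P('tub side',s,[L(*p) for p in[(55,275),(275,228),(372,385),(150,440)]],.045)
P('tub top',t,[T(*p) for p in[(45,510),(185,478),(205,572),(62,600)]],.045)
P('plate side',s,[L(*p) for p in[(88,70),(268,35),(310,115),(125,150)]],.132)
P('plate top',t,[T(*p) for p in[(62,495),(175,488),(190,570),(75,585)]],.132)
print('hole',tri(ray(*s,*L(197,90)),ray(*t,*T(131,538))))
P('hole s',s,[L(197,90)],.13);P('hole t',t,[T(131,538)],.13)
print('ball',tri(ray(*s,266,243),ray(*t,*T(638,408))))
P('bar s',s,[(266,243),(335,235)],.26);P('bar t',t,[T(638,408),T(617,185)],.26)
P('tray top',t,[T(*p) for p in[(475,302),(577,298),(588,437),(485,441)]],.01)
P('dish',t,[T(437,525)],.015);P('sq',t,[T(650,537)],.225);P('tin',t,[T(543,38)],.075)
E
python3 m.py
```

```text
block side [[0.6493 0.2181]
 [0.692  0.2301]
 [0.6941 0.1716]
 [0.6482 0.1723]] mean [0.6709 0.198 ]
block top [[0.6807 0.2132]
 [0.6842 0.1598]
 [0.6359 0.1578]
 [0.6318 0.2116]] mean [0.6582 0.1856]
tab side [[0.6647 0.213 ]
 [0.6761 0.212 ]
 [0.677  0.1898]
 [0.6646 0.1901]] mean [0.6706 0.2012]
tab top [[0.6655 0.1949]
 [0.6671 0.1744]] mean [0.6663 0.1846]
shank [[0.675  0.1983]] mean [0.675  0.1983]
tip [[0.6698 0.2126]] mean [0.6698 0.2126]
freeend [[0.6734 0.1912]] mean [0.6734 0.1912]
tub side [[0.3221 0.3508]
 [0.3898 0.3608]
 [0.4061 0.2728]
 [0.3414 0.2617]] mean [0.3648 0.3115]
tub top [[0.3866 0.3688]
 [0.4066 0.2732]
 [0.3431 0.2606]
 [0.3263 0.3575]] mean [0.3656 0.315 ]
plate side [[0.3366 0.3222]
 [0.3887 0.33  ]
 [0.3942 0.2835]
 [0.3427 0.2772]] mean [0.3655 0.3032]
plate top [[0.3938 0.3499]
 [0.3968 0.2791]
 [0.3461 0.2705]
 [0.3382 0.342 ]] mean [0.3687 0.3104]
hole [0.366  0.3071 0.1302]
hole s [[0.3655 0.3075]] mean [0.3655 0.3075]
hole t [[0.3664 0.3071]] mean [0.3664 0.3071]
ball [0.4321 0.0215 0.2578]
bar s [[0.4318 0.0183]
 [0.548  0.0148]] mean [0.4899 0.0166]
bar t [[0.4314 0.0222]
 [0.5572 0.0261]] mean [0.4943 0.0241]
tray top [[ 0.5301  0.0625]
 [ 0.5318 -0.0112]
 [ 0.4318 -0.0133]
 [ 0.4302  0.06  ]] mean [0.481  0.0245]
dish [[0.3719 0.0974]] mean [0.3719 0.0974]
sq [[0.3612 0.0099]] mean [0.3612 0.0099]
tin [[0.7055 0.0186]] mean [0.7055 0.0186]
```

Request:
{"fn": "jog_arm", "kwargs": {"dp": [[0, 0, 0.2], [0, 0, 0.2], [0.2, -0.2, 0], [0.23, -0.235, 0], [0.23, -0.235, 0], [0.23, -0.235, 0], [0.23, -0.235, 0], [0.23, -0.235, 0], [0.23, -0.235, 0], [0.23, -0.235, 0], [0.23, -0.235, 0], [0.23, -0.235, 0], [0.23, -0.235, -0.1], [0.23, -0.235, -0.1], [0.23, -0.235, -0.1], [0.2, -0.2, -0.1], [0.1, -0.1, 0], [0, 0, 0], [0, 0, 0]], "twist": [[0, 0, 0], [0, 0, 0], [0, 0, -0.051], [0, 0, -0.051], [0, 0, -0.051], [0, 0, -0.051], [0, 0, -0.051], [0, 0, -0.051], [0, 0, -0.051], [0, 0, -0.051], [0, 0, -0.051], [0, 0, -0.051], [0, 0, -0.051], [0, 0, -0.051], [0, 0, -0.051], [0, 0, -0.057], [0, 0, 0], [0, 0, 0], [0, 0, 0]]}}

```text
clock: 2.52
tool_pos: [0.6674, 0.1911, 0.4055]
ee_rot: [180.0, -0.1, 90.1]
ft_force: [0.9, -0.3, -0.2]
opening: 0.0869
finger_force: 0.0
```

```bash
python3 - <<'E'
from h import *
import pickle
w=cam('wrist');cv2.imwrite('pics/w1.png',w[0]);pickle.dump(w,open('w1.pkl','wb'));o=arm.get_obs();print(o['tool_pos'],o['ee_rot'],o['ft_force'])
for p in[(.668,.193,.159),(.668,.193,.048)]:print(proj(*w[1:],p))
E
```

```text
[0.66723447 0.19145156 0.40551422] [ 1.79979166e+02 -9.51307677e-02  9.01632768e+01] [-0.02661995 -0.34120451  0.87922472]
[283.75304761 225.55183618]
[283.63501922 189.00108419]
```

View pics/w1.png

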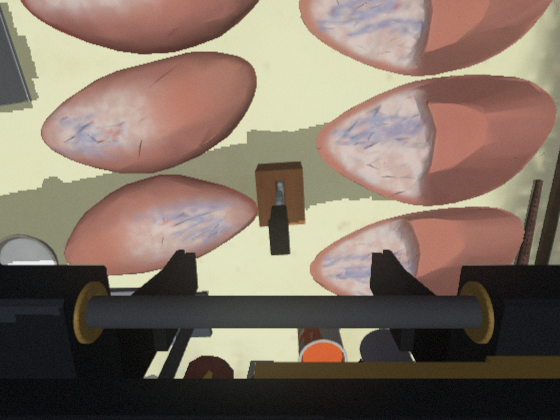

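Wrist view: block top (280,193), black tab from (280,205) to (280,254), free space for both fingers. Measuring the tab by colour.

```bash
python3 - <<'E'
from h import *
import pickle
np.set_printoptions(precision=4,suppress=True)
f,K,W=pickle.load(open('w1.pkl','rb'))
g=f[195:265,245:315].astype(int); m=(g.max(2)<75).astype(np.uint8)
n,l,st,c=cv2.connectedComponentsWithStats(m);i=1+np.argmax(st[1:,4]);ys,xs=np.where(l==i)
for y in range(ys.min(),ys.max()+1,4):
    q=xs[ys==y];print(y+195,q.min()+245,q.max()+245,g[y,q].max(1).mean().round(0))
hsv=cv2.cvtColor(f,cv2.COLOR_BGR2HSV)[140:250,230:330]
b=((hsv[...,0]>7)&(hsv[...,0]<16)&(hsv[...,1]>130)&(hsv[...,2]>60)).astype(np.uint8)
c,_=cv2.findContours(b,0,1);c=max(c,key=cv2.contourArea);print(cv2.minAreaRect(c),c.reshape(-1,2).min(0)+[230,140],c.reshape(-1,2).max(0)+[230,140])
for p in[(.674,.205,.159),(.662,.181,.159),(.674,.205,.117),(.690,.220,.048),(.644,.164,.048)]:print(p,proj(K,W,p))
y=ys.max()+195
print('bottom edge z.159',plane(K,W,280,y+.5,.159))
E
```

```text
205 274 285 63.0
209 271 286 44.0
213 271 286 43.0
217 270 287 47.0
221 268 287 48.0
225 268 287 50.0
229 269 287 51.0
233 269 287 52.0
237 270 287 52.0
241 270 288 53.0
245 271 288 54.0
249 271 288 54.0
253 271 288 55.0
((49.65618133544922, 51.389892578125), (44.60768127441406, 45.6979866027832), 84.5596694946289) [256 169] [302 215]
(0.674, 0.205, 0.159) [292.8381 208.4373]
(0.662, 0.181, 0.159) [274.9225 242.187 ]
(0.674, 0.205, 0.117) [291.4585 193.6202]
(0.69, 0.22, 0.048) [306.8352 161.3173]
(0.644, 0.164, 0.048) [259.4611 217.4022]
bottom edge z.159 [0.6655 0.1719 0.159 ]
```

```bash
python3 - <<'E'
from h import *
import pickle
np.set_printoptions(precision=4,suppress=True)
d=pickle.load(open('c0.pkl','rb'));s=d['side'][1:];t=d['top'][1:]
w=pickle.load(open('w1.pkl','rb'))[1:]
pw=ray(*w,280,254);ps=ray(*s,353.5,225.1)
X=tri(pw,ps);print('near edge tri w+s',X,proj(*w,X),proj(*s,X))
for z in(.048,.159,.0):
  p=(.6645,.185,z);print(p,'side',proj(*s,p),'top',proj(*t,p),'w',proj(*w,p))
# block near-bottom corners at table
f=d['side'][0];hsv=cv2.cvtColor(f,cv2.COLOR_BGR2HSV)
def mask(f,x,y,ww,h):
    q=cv2.cvtColor(f,cv2.COLOR_BGR2HSV)[y:y+h,x:x+ww];b=((q[...,0]>5)&(q[...,0]<18)&(q[...,1]>130)&(q[...,2]>50)).astype(np.uint8)
    c,_=cv2.findContours(b,0,1);c=max(c,key=cv2.contourArea).reshape(-1,2)+[x,y];return c.min(0),c.max(0)
print(mask(f,330,250,60,50),mask(d['top'][0],275,140,45,40))
E
```

```text
near edge tri w+s [0.6623 0.1773 0.1672] [275.0589 251.9285] [355.1871 225.0088]
(0.6645, 0.185, 0.048) side [349.7202 267.8948] top [295.3422 156.8627] w [280.0395 196.9771]
(0.6645, 0.185, 0.159) side [354.3794 226.3333] top [298.3761 144.8023] w [278.5738 236.6956]
(0.6645, 0.185, 0.0) side [347.8605 284.4836] top [294.2105 161.3613] w [280.4282 186.4431]
(array([337, 261]), array([363, 293])) (array([286, 152]), array([304, 167]))
```

Request:
{"fn": "jog_arm", "kwargs": {"dp": [[-0.024, -0.05, -0.1], [0, 0, -0.15], [0, 0, -0.15], [0, 0, -0.12], [0, 0, -0.1], [0, 0, 0], [0, 0, 0]], "twist": [[0, 0, 0.022], [0, 0, 0.022], [0, 0, 0], [0, 0, 0], [0, 0, 0], [0, 0, 0], [0, 0, 0]]}}

```text
clock: 3.45
tool_pos: [0.6653, 0.1837, 0.3309]
ee_rot: [179.9, -0.0, 94.0]
ft_force: [0.6, -0.2, -0.5]
opening: 0.0873
finger_force: 0.0
```

```bash
python3 - <<'E'
from h import *
import pickle
np.set_printoptions(precision=4,suppress=True)
w=cam('wrist');pickle.dump(w,open('w2.pkl','wb'));o=arm.get_obs();print(o['tool_pos'],o['ee_rot'])
cv2.imwrite('pics/w2.png',cv2.resize(w[0][150:330,190:370],None,fx=3,fy=3,interpolation=cv2.INTER_CUBIC))
for z in(.159,.117,.048):
 for y in(-.012,.012): print(z,y,[proj(*w[1:],(.6645+x,.185+y,z)) for x in(-.006,.006)])
E
```

```text
[0.6654 0.1837 0.3312] [179.9169  -0.0142  93.9566]
0.159 -0.012 [array([266.623 , 298.3951]), array([291.4539, 299.9155])]
0.159 0.012 [array([269.5123, 252.3832]), array([295.3678, 254.034 ])]
0.117 -0.012 [array([269.7581, 261.8293]), array([289.868 , 263.1025])]
0.117 0.012 [array([272.184 , 223.6415]), array([292.9607, 225.002 ])]
0.048 -0.012 [array([272.936 , 224.7644]), array([288.2595, 225.7669])]
0.048 0.012 [array([274.8499, 194.9633]), array([290.5576, 196.0176])]
```

View pics/w2.png

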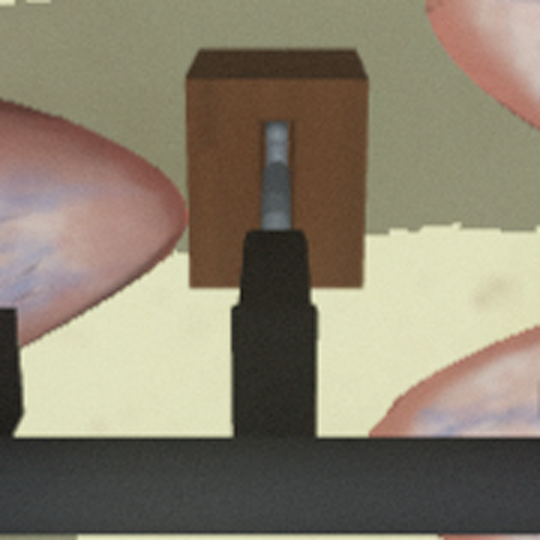

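Tab seen square between the fingers (columns 268–295, front top edge row 252), as predicted within 1 mm.

Request:
{"fn": "jog_arm", "kwargs": {"dp": [[-0.01, 0.01, -0.1], [0, 0, -0.1], [0, 0, 0], [0, 0, 0]], "twist": [[0, 0, 0], [0, 0, 0], [0, 0, 0], [0, 0, 0]]}}

```text
clock: 4.0
tool_pos: [0.6639, 0.1849, 0.3063]
ee_rot: [-180.0, 0.0, 94.0]
ft_force: [0.9, 0.1, 0.7]
opening: 0.0868
finger_force: 0.0
```

Request:
{"fn": "jog_arm", "kwargs": {"dp": [[0, 0, 0], [0, 0, 0], [0, 0, 0], [0, 0, 0], [0, 0, 0], [0, 0, 0], [0, 0, 0], [0, 0, 0]], "twist": [[0, 0, 0], [0, 0, 0], [0, 0, 0], [0, 0, 0], [0, 0, 0], [0, 0, 0], [0, 0, 0], [0, 0, 0]], "hand": 1, "newtons": 50}}

```text
clock: 5.0
tool_pos: [0.6639, 0.185, 0.3064]
ee_rot: [180.0, 0.0, 94.0]
ft_force: [1.1, -0.3, 0.3]
opening: 0.0151
finger_force: 0.0
```

Request:
{"fn": "jog_arm", "kwargs": {"dp": [[0, 0, 0], [0, 0, 0], [0, 0, 0], [0, 0, 0]], "twist": [[0, 0, 0], [0, 0, 0], [0, 0, 0], [0, 0, 0]]}}

```text
clock: 5.5
tool_pos: [0.6638, 0.185, 0.3064]
ee_rot: [-180.0, 0.0, 94.0]
ft_force: [-1.1, 0.3, -0.0]
opening: 0.0117
finger_force: 50.0
```

Request:
{"fn": "jog_arm", "kwargs": {"dp": [[0, 0, 0.05], [0, 0, 0.1], [0, 0, 0.15], [0, 0, 0.15], [0, 0, 0.2], [0, 0, 0.2], [0, 0, 0.2], [0, 0, 0.1], [0, 0, 0], [0, 0, 0]], "twist": [[0, 0, 0], [0, 0, 0], [0, 0, 0], [0, 0, 0], [0, 0, 0], [0, 0, 0], [0, 0, 0], [0, 0, 0], [0, 0, 0], [0, 0, 0]]}}

```text
clock: 6.75
tool_pos: [0.6637, 0.1849, 0.4433]
ee_rot: [-179.9, 0.0, 94.0]
ft_force: [-0.9, -0.6, -0.8]
opening: 0.0119
finger_force: 50.0
```

Request:
{"fn": "jog_arm", "kwargs": {"dp": [[-0.15, 0.038, 0], [-0.3, 0.076, 0], [-0.3, 0.076, 0], [-0.3, 0.076, 0], [-0.3, 0.076, 0], [-0.3, 0.076, 0], [-0.3, 0.076, 0], [-0.3, 0.076, 0], [-0.15, 0.038, 0], [0, 0, 0], [0, 0, 0], [0, 0, 0]], "twist": [[0, 0, 0], [0, 0, 0.01], [0, 0, 0.01], [0, 0, 0.01], [0, 0, 0.01], [0, 0, 0.01], [0, 0, 0.01], [0, 0, 0.007], [0, 0, 0], [0, 0, 0], [0, 0, 0], [0, 0, 0]]}}

```text
clock: 8.25
tool_pos: [0.377, 0.2573, 0.4442]
ee_rot: [180.0, 0.0, 99.9]
ft_force: [-0.5, -0.4, -0.8]
opening: 0.0118
finger_force: 50.0
```

```bash
python3 - <<'E'
from h import *
import pickle
np.set_printoptions(precision=4,suppress=True)
w=cam('wrist');s=cam('side');pickle.dump((w,s),open('w3.pkl','wb'));o=arm.get_obs();print(o['tool_pos'],o['ee_rot'])
a=cv2.resize(w[0][:300,100:450],(700,600),interpolation=cv2.INTER_CUBIC)
cv2.imwrite('pics/w3.png',a)
b=cv2.resize(s[0][165:315,170:320],(600,600),interpolation=cv2.INTER_CUBIC);cv2.imwrite('pics/s3.png',b)
print('hole w',proj(*w[1:],(.366,.307,.13)))
E
```

```text
[0.3767 0.2576 0.4442] [-179.9867    0.0232   99.9076]
hole w [280.1262 141.3366]
```

View pics/w3.png

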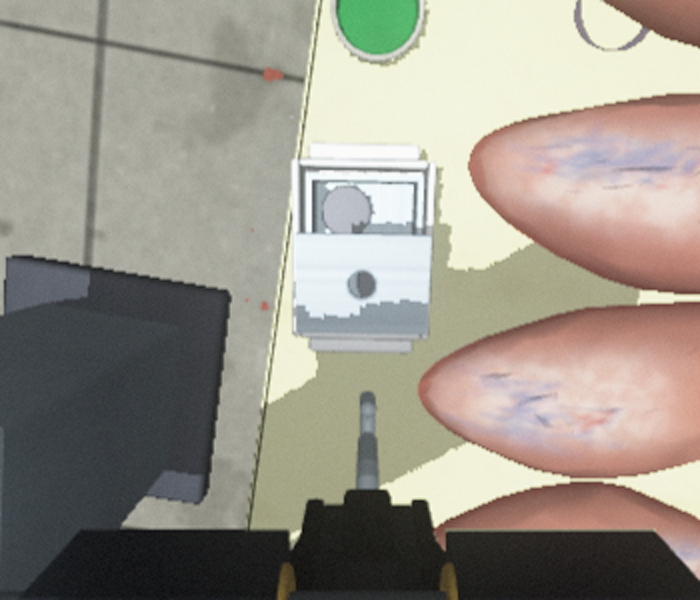

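View pics/s3.png

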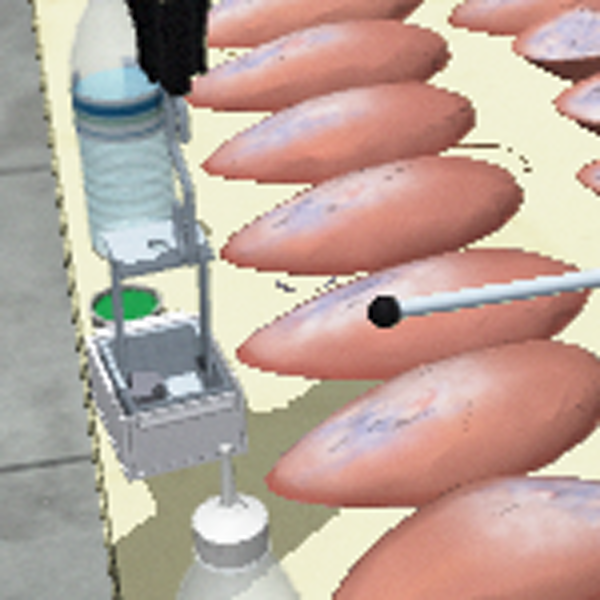

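Wrist: hole at pixel (281,142), plate aligned with the hook (columns 247–315), tip at about (283.5,198). Side: hook is in front of and above the plate. Measuring tip vs hole.

```bash
python3 - <<'E'
from h import *
import pickle
np.set_printoptions(precision=4,suppress=True)
(w,s)=pickle.load(open('w3.pkl','rb'))
t=np.array([.3767,.2576,.4442]);a=np.radians(10);yb=np.array([-np.sin(a),np.cos(a)]);xb=np.array([yb[1],-yb[0]])
g=w[0]
q=cv2.cvtColor(g,cv2.COLOR_BGR2GRAY)
tip=t-[0,0,.1684+.095]; tip[:2]+=.012*yb
print('tip nom',tip,'pix',proj(*w[1:],tip))
for r in(198,200,204,210,214): print(r,q[r,274:296])
for r in (140,142,144): print(r,q[r,268:294])
h=plane(*w[1:],281.2,142,.131);print('hole',h)
print('hole rel grip in basket axes', xb@(h[:2]-t[:2]), yb@(h[:2]-t[:2]))
# plate side edges
for r in (125,140,155): print(r,q[r,240:254],q[r,308:322])
# plate front/back edge at hole column
print(q[112:122,300],q[160:172,260])
E
```

```text
tip nom [0.3746 0.2694 0.1808] pix [282.4955 203.2087]
198 [167 162 163 163 165 151 106  97  96  93  94 101 102 124 165 165 166 165
 165 163 166 164]
200 [165 166 166 163 163 151  92  95  99  98  99  96  96 116 164 161 166 166
 167 165 165 162]
204 [166 163 165 166 166 153 120 137 146 158 157 147 139 129 139 162 160 166
 165 168 166 166]
210 [163 163 164 165 165 151 118 130 143 149 151 145 135 136 165 161 162 164
 166 162 162 164]
214 [166 163 165 166 163 154 119 134 150 160 158 148 137 137 166 162 164 163
 164 160 163 163]
140 [236 237 237 236 235 208 148 166 165 163 131 102 117 116 120 114 117 116
 121 155 208 233 236 237 236 236]
142 [238 238 238 238 234 201 144 164 169 162 132 106 119 115 120 116 117 116
 113 142 213 231 236 236 236 236]
144 [240 240 240 240 236 216 175 153 162 165 147 123 116 117 117 117 112 111
 119 148 214 236 238 239 238 238]
hole [0.3669 0.3067 0.131 ]
hole rel grip in basket axes -0.0010785583286667003 0.05006788315484985
125 [170 200 221 142 238 236 229 246 242 242 241 241 242 242] [238 239 238 239 238 238 236 209 157 169 172 173 170 172]
140 [188 149 238 239 238 236 224 231 238 237 236 236 236 237] [236 236 236 235 235 234 213 151 169 168 166 169 169 167]
155 [234 234 235 233 236 227 181 173 164 154 155 152 169 208] [153 155 157 156 156 159 168 166 168 166 170 170 168 165]
[166 164 166 166 159 193 231 237 236 238] [152 152 156 155 158 155 172 183 164 168 189 197]
```

Request:
{"fn": "jog_arm", "kwargs": {"dp": [[-0.015, -0.003, -0.05], [0, 0, -0.1], [0, 0, -0.1], [0, 0, -0.1], [0, 0, -0.1], [0, 0, -0.05], [0, 0, 0], [0, 0, 0], [0, 0, 0]], "twist": [[0, 0, 0], [0, 0, 0], [0, 0, 0], [0, 0, 0], [0, 0, 0], [0, 0, 0], [0, 0, 0], [0, 0, 0], [0, 0, 0]]}}

```text
clock: 9.48
tool_pos: [0.3742, 0.2576, 0.3849]
ee_rot: [179.9, -0.0, 100.0]
ft_force: [-0.2, 0.1, -1.9]
opening: 0.0119
finger_force: 50.0
```

```bash
python3 - <<'E'
from h import *
import pickle
np.set_printoptions(precision=4,suppress=True)
w=cam('wrist');s=cam('side');pickle.dump((w,s),open('w4.pkl','wb'));o=arm.get_obs();print(o['tool_pos'],o['ee_rot'])
a=cv2.resize(w[0][80:280,200:360],(480,600),interpolation=cv2.INTER_CUBIC)
b=cv2.resize(s[0][190:265,190:230],(320,600),interpolation=cv2.INTER_CUBIC);cv2.imwrite('pics/w4.png',np.hstack([a,b]))
t=o['tool_pos'];tip=t-[0,0,.2634];tip[:2]+=.012*np.array([-.174,.985])
print('tip',tip,proj(*w[1:],tip),proj(*s[1:],tip),'hole',proj(*w[1:],(.3669,.3067,.13)))
E
```

```text
[0.3741 0.2576 0.3847] [179.9641  -0.0165  99.9936]
tip [0.3721 0.2694 0.1213] [282.5028 203.9476] [214.3496 237.5257] hole [284.5579 152.2193]
```

View pics/w4.png

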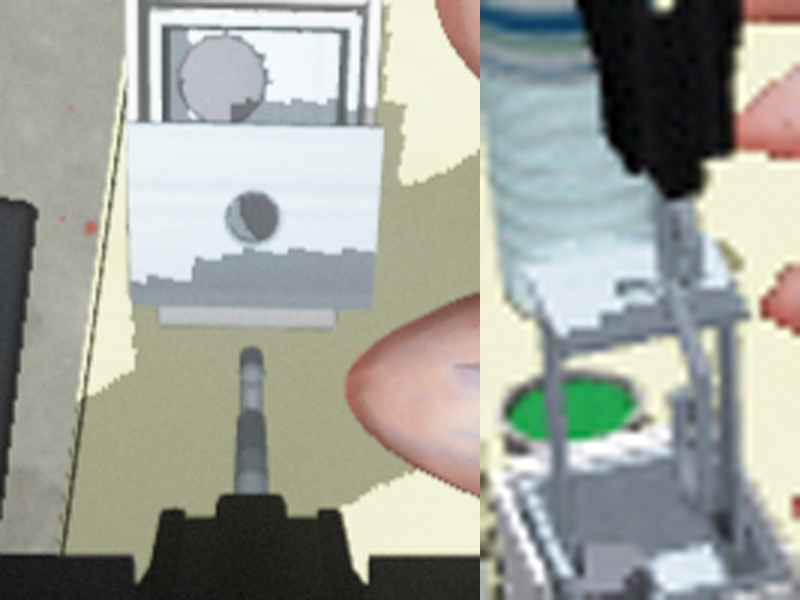

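Request:
{"fn": "jog_arm", "kwargs": {"dp": [[-0.006, 0.034, 0], [-0.006, 0.034, 0], [-0.006, 0.034, 0], [-0.006, 0.034, 0], [-0.006, 0.034, 0], [-0.006, 0.034, 0], [-0.006, 0.034, 0], [-0.006, 0.034, 0], [0, 0, 0], [0, 0, 0]], "twist": [[0, 0, 0], [0, 0, 0], [0, 0, 0], [0, 0, 0], [0, 0, 0], [0, 0, 0], [0, 0, 0], [0, 0, 0], [0, 0, 0], [0, 0, 0]]}}

```text
clock: 10.82
tool_pos: [0.3684, 0.2901, 0.3843]
ee_rot: [-180.0, 0.0, 100.0]
ft_force: [-0.1, -0.6, -1.4]
opening: 0.0113
finger_force: 50.0
```

```bash
python3 - <<'E'
from h import *
import pickle
np.set_printoptions(precision=4,suppress=True)
w=cam('wrist');s=cam('side');pickle.dump((w,s),open('w5.pkl','wb'));o=arm.get_obs();print(o['tool_pos'],o['ee_rot'],o['ft_force'])
a=cv2.resize(w[0][150:250,240:330],(540,600),interpolation=cv2.INTER_CUBIC)
b=cv2.resize(s[0][190:250,190:216],(260,600),interpolation=cv2.INTER_CUBIC);cv2.imwrite('pics/w5.png',np.hstack([a,b]))
t=o['tool_pos'];tip=t-[0,0,.2634];tip[:2]+=.012*np.array([-.174,.985])
print('tip',tip,proj(*w[1:],tip),proj(*s[1:],tip),'hole',proj(*w[1:],(.3669,.3067,.13)))
E
```

```text
[0.3684 0.29   0.3844] [179.9924   0.0077  99.9756] [ 1.0303 -0.476  -1.1384]
tip [0.3663 0.3018 0.121 ] [283.0061 203.8041] [210.0257 230.3767] hole [285.0637 200.6395]
```

View pics/w5.png

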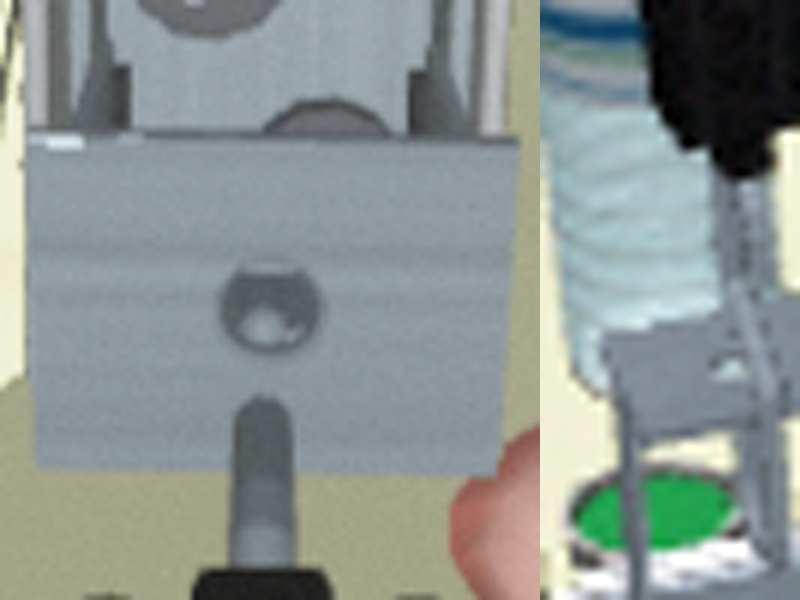

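In the wrist view, the hole is at (285,201) and the bright tip shows through its lower part at about (284.7,204). The wire at row 216 and below is the upper arch. I'll move the remaining few mm.

Request:
{"fn": "jog_arm", "kwargs": {"dp": [[0, 0.019, 0], [-0.003, 0.019, 0], [0, 0, 0], [0, 0, 0], [0, 0, 0]], "twist": [[0, 0, 0], [0, 0, 0], [0, 0, 0], [0, 0, 0], [0, 0, 0]]}}

```text
clock: 11.55
tool_pos: [0.368, 0.2947, 0.3844]
ee_rot: [180.0, 0.0, 100.0]
ft_force: [0.4, -0.7, -2.1]
opening: 0.0117
finger_force: 50.0
```

```bash
cat > look.py <<'E'
from h import *
import pickle,sys
np.set_printoptions(precision=4,suppress=True,linewidth=200)
w=cam('wrist');o=arm.get_obs();print(o['tool_pos'],o['ee_rot'],o['ft_force'],o['clock'])
t=o['tool_pos'];tip=t-[0,0,.2634];tip[:2]+=.012*np.array([-.174,.985])
h=proj(*w[1:],(.3669,.3067,.13));print('tip',tip,proj(*w[1:],tip),'hole',h)
q=cv2.cvtColor(w[0],cv2.COLOR_BGR2GRAY);r0=int(h[1])-9
for r in range(r0,r0+21):print(r,q[r,274:298])
E
python3 - <<'E'
import pickle,cv2,numpy as np
np.set_printoptions(linewidth=200)
w,s=pickle.load(open('w5.pkl','rb'));q=cv2.cvtColor(w[0],cv2.COLOR_BGR2GRAY)
for r in range(191,215):print(r,q[r,274:298])
E
python3 look.py
```

```text
191 [145 144 143 146 141 145 144 141 144 144 144 142 145 145 143 144 147 141 141 141 147 143 144 147]
192 [142 144 145 142 142 145 145 144 140 140 137 137 137 139 143 145 143 145 143 142 143 140 142 143]
193 [147 148 147 146 145 145 138 140 137 139 135 134 133 134 137 141 147 144 147 147 147 144 146 145]
194 [153 153 152 152 154 138 131 140 143 149 153 150 146 139 141 135 135 143 151 150 152 149 149 146]
195 [156 156 156 153 143 117 112 120 123 129 127 127 128 124 125 112 116 139 148 152 152 154 154 156]
196 [157 157 156 145 120  98  89  90  93  91  91  89  91  94  95  95 103 116 137 154 158 155 157 157]
197 [154 154 146 126 101  91  91  90  90  89  93  90  88  93  92  93  97 103 123 147 155 156 154 156]
198 [149 144 133 115  95  92  88  88  94  91  95  90  86  86  93  90  94  94 111 131 151 151 154 151]
199 [147 143 121 106  95  92  87  92  93  90  92  91  90  92  92  93  93  97 105 125 141 147 147 149]
200 [145 141 125  98  94  90  87  89  92  99  98  93  88  89  95  96  92  95  95 118 134 148 146 146]
201 [151 143 127 101  95  94  88  99 107 118 112 107  95  91  92  91  95  93 101
[... 2944 characters left out ...]
138 118 105 116 108 126 146 156 156 148 132 124 136 112 106 122 135 146 150 147 152 148]
213 [149 146 144 134 119  98  98 110 127 138 144 128 121 101 106 105 124 130 141 145 146 152 146 148]
214 [149 148 145 140 138 124 112 110 105 105 110 103 100 110 117 120 133 137 146 149 151 150 151 149]
215 [149 152 152 147 143 139 133 126 109 106 111 112 125 125 135 137 142 144 148 149 147 148 150 148]
216 [149 151 148 151 150 146 142 125 106 104 109 107 125 139 143 143 147 151 149 151 153 149 147 151]
217 [150 147 149 151 147 143 120 102  90  88  94  92 106 130 147 149 148 149 148 149 151 151 148 149]
218 [147 148 148 145 140 123  87  90  90  91  89  91  92 105 136 148 151 148 147 146 148 150 149 146]
```

Tip cap at (283.5,204.5) sits centred in the hole (284.2,207.5) after parallax. Now raising gently.

Request:
{"fn": "jog_arm", "kwargs": {"dp": [[0.003, 0, 0.008], [0, 0, 0.008], [0, 0, 0.008], [0, 0, 0.008], [0, 0, 0.008], [0, 0, 0.008], [0, 0, 0.008], [0, 0, 0]], "twist": [[0, 0, 0], [0, 0, 0], [0, 0, 0], [0, 0, 0], [0, 0, 0], [0, 0, 0], [0, 0, 0], [0, 0, 0]]}}

```text
clock: 12.6
tool_pos: [0.3683, 0.2947, 0.3912]
ee_rot: [180.0, -0.0, 100.0]
ft_force: [-0.5, -0.9, -1.7]
opening: 0.0115
finger_force: 50.0
```

```bash
python3 look.py
```

```text
[0.3683 0.2947 0.3911] [179.9919   0.0009  99.9957] [ 0.6353 -0.4045 -1.1499] 12.65
tip [0.3662 0.3066 0.1277] [282.8653 203.7775] hole [283.818  204.6045]
195 [142 142 144 141 141 144 143 143 144 142 145 144 145 142 147 145 144 145 146 147 146 146 145 146]
196 [143 143 140 140 144 144 143 141 142 137 139 142 145 141 140 142 141 145 144 142 142 144 145 143]
197 [146 143 147 146 145 143 136 128 126 122 124 128 133 137 140 144 146 145 142 147 146 143 142 146]
198 [153 151 149 149 139 130 114 102  97 100 105 100 106 115 131 142 146 146 148 150 148 148 151 149]
199 [152 152 155 142 119 102  97  90  89  89  91  91  92  96 111 129 142 150 153 152 156 152 154 151]
200 [159 154 146 121 102  88  88  92  93 102  99  93  91  88  96 109 131 151 156 156 155 154 155 154]
201 [152 149 129 107  93  92  86  99 110 116 119 109  97  90  92  93 112 135 157 155 154 155 153 152]
202 [147 133 114  94  96  92  97 112 126 133 131 127 118 100  96  92  97 118 148 149 152 148 151 152]
203 [144 123 100  92  90  97 111 126 141 145 146 140 129 109  92  94  96 108 130 149 147 148 144 148]
204 [137 123  96  91  94  
[... 497 characters left out ...]
128 112 119 138 116 129 139 134 138 142 130 127 135 107 113 130 141 151 153 152 149 152]
210 [146 146 135 127 109 108 106 120 132 142 137 126 120 111 112 110 123 137 147 147 153 150 150 150]
211 [147 147 143 140 127 114 101 104 106 116 108 104 106 105 116 128 135 143 147 149 150 149 147 149]
212 [152 147 149 145 141 133 120 121 119 114 113 120 120 127 132 138 148 144 148 149 150 149 148 149]
213 [147 149 152 150 147 143 145 140 137 131 134 135 138 141 143 145 152 151 149 149 148 151 147 149]
214 [148 147 150 149 150 148 147 140 147 140 145 141 145 146 149 147 148 149 146 151 152 146 151 149]
215 [147 148 146 148 145 147 147 143 136 133 139 141 148 148 147 148 148 146 150 149 148 149 146 147]
```

Request:
{"fn": "jog_arm", "kwargs": {"dp": [[0, 0, 0.008], [0, 0, 0.008], [0, 0, 0.008], [0, 0, 0.008], [0, 0, 0.008], [0, 0, 0.008], [0, 0, 0.008], [0, 0, 0]], "twist": [[0, 0, 0], [0, 0, 0], [0, 0, 0], [0, 0, 0], [0, 0, 0], [0, 0, 0], [0, 0, 0], [0, 0, 0]]}}

```text
clock: 13.65
tool_pos: [0.3683, 0.2948, 0.3979]
ee_rot: [180.0, -0.0, 100.0]
ft_force: [0.2, -0.7, -0.9]
opening: 0.0113
finger_force: 50.0
```

```bash
python3 look.py
```

```text
[0.3683 0.2947 0.3979] [179.9917  -0.0002  99.9913] [-0.323   0.375  -2.0908] 13.7
tip [0.3662 0.3066 0.1345] [282.8888 203.8183] hole [283.821  202.1527]
193 [144 143 142 143 141 143 141 144 141 142 143 145 146 144 146 142 144 143 143 142 147 144 145 145]
194 [144 144 143 144 143 144 143 136 135 134 137 139 139 142 144 142 143 144 143 142 142 144 143 144]
195 [146 148 147 149 149 137 136 131 119 119 118 122 125 136 142 146 146 146 146 142 148 146 143 145]
196 [154 149 154 154 139 119 115 106  98 100  98  99 104 114 128 139 150 154 149 152 149 148 151 151]
197 [157 155 152 139 122  98  94  88  95  89  90  89  94  96 107 125 142 155 156 155 153 154 152 154]
198 [152 155 144 115 101  92  90  85  89  92  90  91  88  89  94 105 123 149 155 157 155 156 156 157]
199 [153 148 124 100  93  88  85  91  92  90  91  92  89  89  92  90 108 138 152 153 157 152 154 154]
200 [147 134 116  93  94  91  86  91  94 100  95  95  88  87  94  93  97 120 146 146 148 150 148 147]
201 [143 124 108  94  92  91  87  98 109 118 115 106  96  87  92  92  95 115 135 147 148 143 146 147]
202 [143 130 107  93  95  9
[... 496 characters left out ...]
134 117 108 117 101 117 132 137 140 129 114 111 109 107 126 137 147 149 148 151 150 149]
208 [149 150 143 135 126 109  98  97 105 109 110 105  94  99 106 126 133 145 150 147 147 150 146 148]
209 [149 150 147 144 141 129 119 111 104  94 100 106 111 114 126 134 145 146 147 149 148 147 149 151]
210 [148 151 150 147 147 144 139 133 125 129 128 132 127 141 140 147 148 147 149 148 149 150 149 150]
211 [150 150 151 151 150 146 145 144 142 140 139 141 145 148 146 149 151 150 150 148 146 148 152 150]
212 [151 147 149 149 145 148 149 151 144 150 144 147 148 149 147 146 146 147 147 149 149 147 150 148]
213 [148 146 146 150 148 146 148 147 149 147 147 145 150 146 147 145 148 148 148 150 148 147 151 152]
```

Request:
{"fn": "jog_arm", "kwargs": {"dp": [[-0.001, 0.007, 0], [0, 0, 0.008], [0, 0, 0.008], [0, 0, 0.008], [0, 0, 0.008], [0, 0, 0]], "twist": [[0, 0, 0], [0, 0, 0], [0, 0, 0], [0, 0, 0], [0, 0, 0], [0, 0, 0]]}}

```text
clock: 14.45
tool_pos: [0.3682, 0.2956, 0.4018]
ee_rot: [180.0, -0.0, 100.0]
ft_force: [-1.2, -0.1, -1.3]
opening: 0.0112
finger_force: 50.0
```

```bash
python3 look.py
```

```text
[0.3682 0.2956 0.4017] [179.9936   0.0008  99.9912] [ 0.8438  0.8245 -0.8322] 14.5
tip [0.3661 0.3074 0.1383] [282.8223 203.8037] hole [283.7175 201.8947]
192 [149 148 146 148 146 145 147 146 147 149 146 149 146 148 148 148 147 149 150 145 147 150 147 150]
193 [144 143 143 145 145 141 141 142 144 144 143 141 145 144 148 145 147 144 144 145 140 144 143 143]
194 [144 143 143 143 142 142 141 136 137 132 135 134 140 142 143 146 146 143 144 142 141 143 143 140]
195 [148 149 147 147 150 139 131 120 122 115 111 113 124 139 143 145 145 143 146 145 146 145 145 146]
196 [153 152 155 144 134 117 106 101  96  95  94  97 104 116 126 142 152 153 150 152 151 154 149 151]
197 [155 156 151 137 117 102  91  88  90  94  89  92  92 104 105 123 147 156 153 156 153 152 155 156]
198 [155 154 139 116  97  89  83  90  93  89  95  91  89  91  94 104 128 148 157 157 154 156 154 156]
199 [153 142 120 101  96  93  88  90  87  93  92  94  88  89  95  94 109 135 154 154 151 152 153 155]
200 [148 135 115  96  92  90  87  92  92  95  98  87  86  91  93  93 101 124 145 146 147 149 145 150]
201 [139 128 108  91  95  8
[... 496 characters left out ...]
131 119 116 143 123 130 142 151 151 144 137 135 129 107 120 132 149 149 152 150 150 147]
207 [149 150 136 128 112 107 100 114 135 137 137 129 116 111 112 118 128 141 151 150 148 149 148 149]
208 [150 147 144 138 129 117 102 102 112 106 108 110  98 105 119 131 137 148 146 146 150 151 148 151]
209 [148 149 151 145 140 134 126 122 119 106 111 119 127 126 133 141 147 147 148 149 147 148 150 152]
210 [149 151 151 148 147 146 143 139 138 129 134 135 142 141 142 146 150 149 152 148 150 153 149 153]
211 [152 149 148 148 149 150 147 142 140 145 139 143 146 142 149 150 149 151 148 149 150 149 148 150]
212 [147 147 148 148 149 148 147 147 148 150 146 150 145 146 149 149 146 150 147 148 150 147 144 148]
```

Request:
{"fn": "jog_arm", "kwargs": {"dp": [[0, 0, 0.01], [0, 0, 0.01], [0, 0, 0.01], [0, 0, 0.01], [0, 0, 0.01], [0, 0, 0.01], [0, 0, 0.01], [0, 0, 0], [0, 0, 0], [0, 0, 0]], "twist": [[0, 0, 0], [0, 0, 0], [0, 0, 0], [0, 0, 0], [0, 0, 0], [0, 0, 0], [0, 0, 0], [0, 0, 0], [0, 0, 0], [0, 0, 0]]}}

```text
clock: 15.75
tool_pos: [0.3682, 0.2956, 0.41]
ee_rot: [180.0, 0.0, 100.0]
ft_force: [0.0, -0.8, -1.6]
opening: 0.0117
finger_force: 50.0
```

```bash
python3 look.py
```

```text
[0.3682 0.2956 0.41  ] [-179.9993    0.0055   99.9965] [ 0.3883 -0.233  -0.6579] 15.8
tip [0.3661 0.3074 0.1466] [282.9305 203.7622] hole [283.8678 199.0595]
190 [145 142 143 146 146 144 145 142 140 143 143 144 145 144 143 145 145 146 146 144 147 146 145 146]
191 [142 143 143 142 143 141 145 143 136 140 137 137 144 142 141 144 144 147 142 144 144 143 140 144]
192 [148 143 148 147 148 147 138 136 138 139 138 136 134 135 143 144 147 146 144 143 145 147 144 146]
193 [153 152 151 151 144 137 137 138 149 148 148 141 140 136 134 141 151 148 150 150 151 148 149 149]
194 [154 152 156 142 125 120 127 131 136 137 139 133 135 128 122 131 148 154 154 157 154 154 153 152]
195 [155 154 148 129 107  99  97  96  99 105 102 101 103 102 101 112 131 149 153 155 153 156 153 157]
196 [151 146 136 112  94  92  97  83  90  91  93  86  92  97  94  97 117 135 151 154 154 152 155 153]
197 [149 144 123  97  94  96  86  90  90  94  93  94  90  90  94  93 104 124 143 151 149 148 146 149]
198 [143 135 115  94  95  93  87  90  89  92  93  91  92  90  92  93  98 121 136 149 149 147 146 146]
199 [148 132 111  94  94
[... 499 characters left out ...]
141 135 121 107 117 137 146 153 156 144 139 116 101 118 132 143 152 151 147 150 151 150]
205 [150 149 146 140 133 121 126 138 149 155 153 151 138 129 117 131 135 148 147 148 151 150 148 148]
206 [151 154 150 147 141 137 124 130 148 152 151 143 134 136 138 143 148 148 149 150 149 149 150 149]
207 [152 151 152 152 149 141 128 123 131 135 139 131 129 136 150 148 148 154 150 149 151 149 148 149]
208 [149 146 148 149 153 148 142 135 136 129 132 134 140 147 150 148 148 152 149 152 152 149 150 151]
209 [147 147 148 146 147 149 148 147 147 137 140 146 148 148 148 149 147 146 150 149 149 150 148 146]
210 [151 149 147 146 149 152 149 148 146 146 148 146 147 148 148 150 148 148 149 145 148 148 147 148]
```

Request:
{"fn": "jog_arm", "kwargs": {"dp": [[0, 0, 0.015], [0, 0, 0.015], [0, 0, 0.015], [0, 0, 0.015], [0, 0, 0.015], [0, 0, 0.015], [0, 0, 0.02], [0, 0, 0.03], [0, 0, 0.04], [0, 0, 0.04], [0, 0, 0.04], [0, 0, 0.04], [0, 0, 0]], "twist": [[0, 0, 0], [0, 0, 0], [0, 0, 0], [0, 0, 0], [0, 0, 0], [0, 0, 0], [0, 0, 0], [0, 0, 0], [0, 0, 0], [0, 0, 0], [0, 0, 0], [0, 0, 0], [0, 0, 0]]}}

```text
clock: 17.42
tool_pos: [0.3683, 0.2957, 0.4468]
ee_rot: [179.9, -0.0, 100.0]
ft_force: [-0.0, 1.0, -6.7]
opening: 0.0116
finger_force: 50.0
```

Request:
{"fn": "jog_arm", "kwargs": {"dp": [[0, 0, 0.04], [0, 0, 0.05], [0, 0, 0.06], [0, 0, 0.06], [0, 0, 0.06], [0, 0, 0.06], [0, 0, 0.05], [0, 0, 0.05], [0, 0, 0.03], [0, 0, 0], [0, 0, 0], [0, 0, 0], [0, 0, 0]], "twist": [[0, 0, 0], [0, 0, 0], [0, 0, 0], [0, 0, 0], [0, 0, 0], [0, 0, 0], [0, 0, 0], [0, 0, 0], [0, 0, 0], [0, 0, 0], [0, 0, 0], [0, 0, 0], [0, 0, 0]]}}

```text
clock: 19.05
tool_pos: [0.3682, 0.2956, 0.5011]
ee_rot: [-180.0, 0.0, 100.0]
ft_force: [0.1, 0.7, -7.9]
opening: 0.0118
finger_force: 50.0
```

```bash
python3 - <<'E'
from h import *
import pickle
np.set_printoptions(precision=4,suppress=True)
s=cam('side');t=cam('top');w=cam('wrist');pickle.dump((s,t,w),open('c6.pkl','wb'));o=arm.get_obs();print(o['tool_pos'],o['ee_rot'],o['ft_force'],o['moment'])
# tub shadow/white: where is the basket in side view? compare to start
f0=pickle.load(open('c0.pkl','rb'))['side'][0]
d=cv2.absdiff(f0,s[0]).max(2)>40
ys,xs=np.where(d[:, 170:330]);
for r in range(150,300,8): 
    q=np.where(d[r,170:330])[0]; print(r,(q.min()+170,q.max()+170,len(q)) if len(q) else None)
p=o['tool_pos']-[0,0,.1684]
for z in(-.122,-.122-.126):print(proj(*s[1:],p+[0,0,z]))
# bar in wrist-free views: refine line with Hough in side
b=s[0];E=cv2.Canny(b,60,150)
L=cv2.HoughLinesP(E[225:260,255:345],1,np.pi/360,20,minLineLength=30,maxLineGap=6)
print((L.reshape(-1,4)+[255,225,255,225]).tolist())
E
```

```text
[0.3682 0.2956 0.5012] [-179.998     0.006    99.9933] [-1.1234 -0.0724 -7.6232] [-0.0686  0.0393  0.0285]
150 (np.int64(198), np.int64(212), 14)
158 (np.int64(190), np.int64(208), 11)
166 (np.int64(203), np.int64(208), 6)
174 (np.int64(205), np.int64(207), 3)
182 (np.int64(211), np.int64(211), 1)
190 (np.int64(188), np.int64(218), 13)
198 (np.int64(189), np.int64(220), 6)
206 (np.int64(183), np.int64(220), 16)
214 (np.int64(184), np.int64(221), 16)
222 (np.int64(185), np.int64(221), 22)
230 (np.int64(188), np.int64(227), 31)
238 (np.int64(188), np.int64(228), 37)
246 (np.int64(189), np.int64(229), 32)
254 (np.int64(190), np.int64(221), 23)
262 (np.int64(191), np.int64(261), 56)
270 (np.int64(205), np.int64(249), 21)
278 (np.int64(232), np.int64(239), 8)
286 (np.int64(207), np.int64(236), 27)
294 (np.int64(197), np.int64(240), 26)
[208.4193 196.281 ]
[212.2292 245.098 ]
[[256, 247, 307, 239], [256, 241, 341, 229], [270, 242, 344, 231], [262, 259, 311, 247], [255, 234, 286, 228], [270, 244, 305, 239]]
```

```bash
python3 - <<'E'
from h import *
import pickle
np.set_printoptions(precision=1,suppress=True)
he=arm.get_image('wrist');H=he['hand_eye'];K=np.array([[he['fx'],0,he['cx']],[0,he['fy'],he['cy']],[0,0,1]])
for off in(.05,.03,.015,.005,0):
    T=np.eye(4);T[:3,:3]=R.from_euler('xyz',[180,0,91.3],degrees=True).as_matrix();T[:3,3]=[.477,.0235+off,.4854]
    print(off,[proj(K,T@H,(x,.0235,.26)) for x in(.432,.455,.52)])
c6=pickle.load(open('c6.pkl','rb'));t=c6[1]
q=t[0]; g=cv2.cvtColor(q,cv2.COLOR_BGR2GRAY)
# bar centre columns in the top view by row (bar is bright)
for r in range(182,228,6):
    print(r,g[r,366:386],)
    # centroid of brightness above local background
E
```

```text
0.05 [array([212.7, 308.5]), array([247.7, 309.3]), array([346.5, 311.3])]
0.03 [array([211.6, 281.1]), array([247.5, 281.8]), array([348.7, 283.9])]
0.015 [array([210.8, 259.5]), array([247.4, 260.3]), array([350.5, 262.5])]
0.005 [array([210.2, 244.7]), array([247.3, 245.5]), array([351.8, 247.7])]
0 [array([210. , 237.2]), array([247.2, 238. ]), array([352.4, 240.2])]
182 [ 27  22  24  34  38  42  69 112 145 153 137 103  74  67  86 106 121 128
 133 132]
188 [162 173 178 175 161 118  79  92 132 155 149 116  84  84 105 121 128 131
 131 130]
194 [177 177 176 173 156 120  76  66 102 138 157 146 110  78  67  73  86 103
 114 121]
200 [175 174 172 172 170 171 168 160 143 142 152 147 117  83  60  47  42  40
  42  42]
206 [174 175 173 171 170 168 166 167 156 141 146 161 166 164 165 165 163 163
 162 161]
212 [166 172 173 172 171 170 171 172 167 156 143 150 158 160 163 168 166 155
 130 107]
218 [158 173 176 178 175 174 174 173 171 162 146 144 158 162 159 165 161 139
 112 110]
224 [141 165 176 176 174 172 171 168 162 159 149 136 146 160 161 153 156 162
 158 148]
```

Request:
{"fn": "jog_arm", "kwargs": {"dp": [[0.014, -0.029, 0], [0.028, -0.058, 0], [0.043, -0.087, 0], [0.057, -0.116, 0], [0.057, -0.116, -0.01], [0.057, -0.116, -0.01], [0.057, -0.116, -0.01], [0.057, -0.116, -0.01], [0.057, -0.116, -0.01], [0.057, -0.116, -0.01], [0.057, -0.116, -0.01], [0.057, -0.116, -0.01], [0.057, -0.116, -0.01], [0.057, -0.116, -0.01], [0.057, -0.116, -0.01], [0.057, -0.116, -0.01], [0.057, -0.116, -0.01], [0.043, -0.087, -0.01], [0.028, -0.058, 0], [0.014, -0.029, 0]], "twist": [[0, 0, 0], [0, 0, -0.005], [0, 0, -0.006], [0, 0, -0.006], [0, 0, -0.006], [0, 0, -0.006], [0, 0, -0.006], [0, 0, -0.006], [0, 0, -0.006], [0, 0, -0.006], [0, 0, -0.006], [0, 0, -0.006], [0, 0, -0.006], [0, 0, -0.006], [0, 0, -0.006], [0, 0, -0.006], [0, 0, -0.006], [0, 0, -0.002], [0, 0, 0], [0, 0, 0]]}}

```text
clock: 21.75
tool_pos: [0.4846, 0.0586, 0.4845]
ee_rot: [180.0, -0.0, 91.3]
ft_force: [0.1, -0.2, -7.1]
opening: 0.0118
finger_force: 50.0
```

Request:
{"fn": "jog_arm", "kwargs": {"dp": [[0, 0, 0], [0, 0, 0], [0, 0, 0], [0, 0, 0], [0, 0, 0], [0, 0, 0]], "twist": [[0, 0, 0], [0, 0, 0], [0, 0, 0], [0, 0, 0], [0, 0, 0], [0, 0, 0]]}}

```text
clock: 22.5
tool_pos: [0.4843, 0.059, 0.4845]
ee_rot: [180.0, -0.0, 91.3]
ft_force: [-0.8, 0.4, -8.9]
opening: 0.0114
finger_force: 50.0
```

Request:
{"fn": "jog_arm", "kwargs": {"dp": [[-0.01, -0.02, 0.008], [-0.01, -0.02, 0], [-0.01, -0.02, 0], [-0.01, -0.02, 0], [-0.01, -0.02, 0], [0, -0.02, 0], [0, -0.02, 0], [0, -0.02, 0], [0, 0, 0], [0, 0, 0]], "twist": [[0, 0, 0], [0, 0, 0], [0, 0, 0], [0, 0, 0], [0, 0, 0], [0, 0, 0], [0, 0, 0], [0, 0, 0], [0, 0, 0], [0, 0, 0]]}}

```text
clock: 23.75
tool_pos: [0.4784, 0.0398, 0.4854]
ee_rot: [180.0, -0.0, 91.3]
ft_force: [0.4, 0.1, -7.4]
opening: 0.0117
finger_force: 50.0
```

```bash
cat > bar.py <<'E'
from h import *
np.set_printoptions(precision=4,suppress=True,linewidth=220)
w=cam('wrist');o=arm.get_obs();t=o['tool_pos'];print(t,o['ee_rot'],o['ft_force'],o['clock'])
q=cv2.cvtColor(w[0],cv2.COLOR_BGR2GRAY)
print('pred bar',[proj(*w[1:],(x,.0235+(x-.481)*.023,.26)) for x in(.432,.455,.52)])
p=proj(*w[1:],(.455,.0235,.26));r=int(p[1])
for c in(205,210,215,225,235,240,245,250,320,325,330,340,350): print(c,q[r-22:r+18,c])
print('rows from',r-22)
E
python3 bar.py
```

```text
[0.4784 0.0399 0.4854] [179.9951  -0.0047  91.2735] [ 0.3822  0.9284 -7.7299] 23.8
pred bar [array([208.8159, 263.1432]), array([245.2724, 263.1219]), array([348.3336, 263.0615])]
205 [ 74  75  76  71  67  64  62  62  64  59  60 191 238 236 238 231 172  37  39  43  42  39  39  40  44  41  42  41  38  36  38  33  36  39  36  35  34  37  34  33]
210 [ 71  74  75  69  65  70  65  67  58  60 195 240 238 238 239 189  44  44  42  42  38  45  43  36  43  42  38  45  39  38  39  39  37  42  40  38  41  34  31  31]
215 [ 61  60  61 108 142 143 142 212 238 239 239 238 238 238 238 237 198  81  39  39  38  41  41  39  41  42  45  40  37  39  41  38  35  38  37  34  38  38  35  36]
225 [240 239 239 240 239 240 240 240 239 237 239 237 238 235 238 237 235 234 236 212 141 107 119 130 108  60  38  39  40  40  42  41  41  38  37  35  35  37  33  37]
235 [140 200 229 235 239 239 239 239 237 238 235 236 235 235 234 233 233 234 233 199 116 108 121 130 113  63  43  39  38  39  37  38  39  38  37  41  33  38  34  36]
240 [192 187 177 159 146 132 119 118 130 132 191 232 234 234 234 235 234 233 235 201 115 1
[... 551 characters left out ...]
9  27  28  27  31  24]
325 [228 227 226 216 204 155  59  55  55  51  53  51  54  55  55  56  50  54  76 101 112 124 134 145 123  69  40  39  36  34  34  33  33  37  33  33  35  30  28  30]
330 [ 57  58  58  57  58  53  55  51  57  56  65  66  70  76  75  76  72  78  95 102 114 126 134 144 121  65  33  38  35  37  34  36  36  30  28  33  33  34  33  28]
340 [ 70  82 108 125 114  94  93  97 101  99 103 101  96  97  96 107 135 171 148 105 117 128 132 143 124  67  40  35  35  37  33  32  34  37  32  33  31  30  35  34]
350 [101  98  95  94  95  91  87  89  83 112 164 190 188 188 190 188 189 160 108 106 120 127 136 151 123  66  36  35  36  36  32  35  33  36  24  32  33  29  31  30]
rows from 240
```

Request:
{"fn": "jog_arm", "kwargs": {"dp": [[0, -0.02, 0], [0, -0.02, 0], [0, -0.02, 0], [0, -0.02, 0], [0, -0.01, 0], [0, -0.01, 0], [0, -0.01, 0], [0, 0, 0], [0, 0, 0]], "twist": [[0, 0, 0.009], [0, 0, 0], [0, 0, 0], [0, 0, 0], [0, 0, 0], [0, 0, 0], [0, 0, 0], [0, 0, 0], [0, 0, 0]]}}

```text
clock: 24.92
tool_pos: [0.4784, 0.0266, 0.4854]
ee_rot: [180.0, 0.0, 92.1]
ft_force: [0.9, 0.5, -8.0]
opening: 0.0113
finger_force: 50.0
```

```bash
python3 bar.py
```

```text
[0.4784 0.0266 0.4854] [179.9972  -0.0016  92.0788] [ 0.1702 -0.0669 -8.2533] 24.975
pred bar [array([207.8771, 242.5935]), array([245.0031, 243.0597]), array([349.7882, 244.3755])]
205 [ 58  54  54 128 170 161 136  94  76  79  75  76  78  72  68  58  47  46  45  46  46  47  43  42  48  46  46  44  41  43  43  43  44  45  40  43  49  53  49  49]
210 [72 72 68 66 62 62 60 59 62 72 71 71 66 63 93 89 45 50 45 42 49 40 45 48 47 43 49 48 45 48 46 42 46 38 38 43 72 70 51 50]
215 [240 239 239 209 107  64  63  61 109 142 142 141 214 240 240 241 203  88  45  46  47  41  47  46  42  43  44  42  41  40  41  44  46  42  43  47  52  49  53  49]
225 [239 240 240 240 240 240 240 240 240 239 240 240 240 240 240 240 240 240 239 198 104 117 125 136 143 155 161 160 155 150 140 131 203 238 237 236 207 138 133 100]
235 [229 231 193 126 124 129 125 127 132 133 135 136 140 142 200 235 239 239 237 197 103 116 127 133 145 155 164 159 153 148 139 133 202 236 236 236 236 236 236 235]
240 [183 181 184 185 182 185 185 186 186 189 190 188 188 187 181 164 151 139 119 105 105 113 125 135 143 159 163 161 153 151 142
[... 513 characters left out ...]
2 223 227 227 226 228]
325 [232 231 230 230 232 231 232 231 231 230 231 229 227 226 218 207 153  63  57  77 104 118 130 137 146 161 165 161 152 145 135 137 103  59  69  78  87  92  83  83]
330 [233 232 230 223 214 160  65  60  53  58  56  59  60  55  55  55  57  54  55  81 109 118 131 137 146 160 163 159 154 147 138 137 120  93  90  93  92  95  90  89]
340 [ 63  56  58  60  61  59  56  59  55  53  61  73  90 118 113  93  93  98  96 101 107 121 129 137 145 157 163 159 153 147 134 153 186 192 191 190 192 192 195 195]
350 [ 58  55  58  56  56  56  56  66  84  98 100 100  95  98  94  92  92  90  88  95 109 121 128 138 148 155 164 162 152 147 135 154 182 189 188 186 188 192 193 188]
rows from 220
```

Request:
{"fn": "jog_arm", "kwargs": {"dp": [[0, -0.012, 0], [0, -0.01, -0.01], [0, -0.01, -0.02], [0, -0.01, -0.02], [0, 0, -0.02], [0, 0, -0.02], [0, 0, -0.02], [0, 0, -0.02], [0, 0, -0.02], [0, 0, 0], [0, 0, 0]], "twist": [[0, 0, 0], [0, 0, 0], [0, 0, 0], [0, 0, 0], [0, 0, 0], [0, 0, 0], [0, 0, 0], [0, 0, 0], [0, 0, 0], [0, 0, 0], [0, 0, 0]]}}

```text
clock: 26.35
tool_pos: [0.4784, 0.0215, 0.4675]
ee_rot: [180.0, 0.0, 92.1]
ft_force: [0.2, -0.5, -6.8]
opening: 0.0114
finger_force: 50.0
```

```bash
python3 bar.py | grep -v -E "^(205|210|215|225|320|325|330|340) "
```

```text
[0.4784 0.0215 0.4675] [179.9808   0.0002  92.074 ] [-0.225   0.2238 -7.3745] 26.4
pred bar [array([201.1845, 245.8612]), array([241.7384, 246.3647]), array([356.1811, 247.7857])]
235 [123 129 132 133 132 135 132 135 134 124 118 118 121 130 140 194 228 234 224 162 102 115 125 135 140 152 159 164 161 150 147 139 128 201 235 236 236 236 236 236]
240 [186 185 188 186 191 192 188 190 192 188 188 188 186 180 178 174 171 156 139 116 105 118 126 133 142 152 161 164 162 153 148 138 127 205 236 236 235 235 235 234]
245 [186 189 190 189 191 189 190 191 195 192 191 189 185 180 178 175 177 171 170 138 104 118 129 133 141 150 158 162 159 151 152 142 130 203 237 235 236 234 233 234]
250 [189 192 191 192 190 191 189 190 190 191 191 190 185 186 182 178 177 172 172 138 104 114 125 134 145 154 160 164 163 154 146 138 131 203 235 235 232 228 224 217]
350 [ 59  59  60  58  59  58  74 100 107  96  98  97  99  98  97 101  95  96 137 132 108 119 129 139 144 156 163 162 159 150 142 135 156 183 189 188 190 190 189 192]
rows from 223
```

Request:
{"fn": "jog_arm", "kwargs": {"dp": [[0, 0, -0.015], [0, 0, -0.015], [0, 0, -0.01], [0, 0, -0.008], [0, 0, 0], [0, 0, 0]], "twist": [[0, 0, 0], [0, 0, 0], [0, 0, 0], [0, 0, 0], [0, 0, 0], [0, 0, 0]]}}

```text
clock: 27.15
tool_pos: [0.4784, 0.0215, 0.4617]
ee_rot: [180.0, 0.0, 92.1]
ft_force: [0.6, 0.1, -7.1]
opening: 0.0117
finger_force: 50.0
```

Request:
{"fn": "jog_arm", "kwargs": {"dp": [[0, 0, -0.005], [0, 0, -0.005], [0, 0, 0], [0, 0, 0]], "twist": [[0, 0, 0], [0, 0, 0], [0, 0, 0], [0, 0, 0]]}}

```text
clock: 27.65
tool_pos: [0.4784, 0.0215, 0.4605]
ee_rot: [180.0, 0.0, 92.1]
ft_force: [-0.4, 0.4, -8.2]
opening: 0.0115
finger_force: 50.0
```

Request:
{"fn": "jog_arm", "kwargs": {"dp": [[0, 0, -0.005], [0, 0, 0], [0, 0, 0]], "twist": [[0, 0, 0], [0, 0, 0], [0, 0, 0]]}}

```text
clock: 28.02
tool_pos: [0.4784, 0.0215, 0.46]
ee_rot: [180.0, -0.0, 92.1]
ft_force: [-0.0, -0.4, -6.8]
opening: 0.0114
finger_force: 50.0
```

Request:
{"fn": "jog_arm", "kwargs": {"dp": [[0, 0, -0.005], [0, 0, 0], [0, 0, 0]], "twist": [[0, 0, 0], [0, 0, 0], [0, 0, 0]]}}

```text
clock: 28.4
tool_pos: [0.4784, 0.0214, 0.4597]
ee_rot: [180.0, -0.0, 92.1]
ft_force: [-0.0, 0.3, -1.9]
opening: 0.0115
finger_force: 50.0
```

Request:
{"fn": "jog_arm", "kwargs": {"dp": [[0, 0, -0.005], [0, 0, 0], [0, 0, 0]], "twist": [[0, 0, 0], [0, 0, 0], [0, 0, 0]]}}

```text
clock: 28.78
tool_pos: [0.4784, 0.0214, 0.4595]
ee_rot: [179.9, -0.0, 92.1]
ft_force: [-3.1, -0.2, 4.8]
opening: 0.0116
finger_force: 50.0
```

Request:
{"fn": "jog_arm", "kwargs": {"dp": [[0, 0, 0.004], [0, 0, 0], [0, 0, 0]], "twist": [[0, 0, 0], [0, 0, 0], [0, 0, 0]]}}

```text
clock: 29.15
tool_pos: [0.4784, 0.0215, 0.4594]
ee_rot: [180.0, 0.0, 92.1]
ft_force: [-2.3, -0.2, 3.9]
opening: 0.0118
finger_force: 50.0
```

Request:
{"fn": "jog_arm", "kwargs": {"dp": [[0, 0, 0], [0, 0, 0], [0, 0, 0], [0, 0, 0], [0, 0, 0], [0, 0, 0]], "twist": [[0, 0, 0], [0, 0, 0], [0, 0, 0], [0, 0, 0], [0, 0, 0], [0, 0, 0]], "hand": 0.5}}

```text
clock: 29.9
tool_pos: [0.4784, 0.0215, 0.4591]
ee_rot: [180.0, 0.0, 92.1]
ft_force: [-0.8, 0.3, -0.2]
opening: 0.0433
finger_force: 0.0
```

```bash
python3 - <<'E'
from h import *
np.set_printoptions(precision=4,suppress=True,linewidth=200)
o=arm.get_obs();print(o['opening'],o['ft_force'])
w=cam('wrist');g=w[0].astype(int);m=(g.max(2)<75).astype(np.uint8)
for r in range(215,300,8):
    q=np.where(m[r,255:310])[0]; print(r,(q.min()+255,q.max()+255) if len(q) else None)
p=o['tool_pos']-[0,0,.1684]
print('pred tab top',[proj(*w[1:],p+[x,.012,.021]) for x in(-.006,.006)])
E
```

```text
0.043290512302789345 [-0.8481  0.3279 -0.2026]
215 None
223 None
231 None
239 None
247 (np.int64(273), np.int64(293))
255 (np.int64(272), np.int64(295))
263 (np.int64(271), np.int64(295))
271 (np.int64(255), np.int64(296))
279 (np.int64(255), np.int64(297))
287 (np.int64(255), np.int64(299))
295 (np.int64(255), np.int64(309))
pred tab top [array([268.5424, 280.1363]), array([298.6789, 281.1289])]
```

Request:
{"fn": "jog_arm", "kwargs": {"dp": [[0, 0, 0.03], [0, 0, 0.08], [0, 0, 0.12], [0, 0, 0.15], [0, 0, 0.15], [0, 0, 0.15], [0, 0, 0.1], [0, 0, 0], [0, 0, 0], [0, 0, 0], [0, 0, 0], [0, 0, 0], [0, 0, 0], [0, 0, 0], [0, 0, 0], [0, 0, 0]], "twist": [[0, 0, 0], [0, 0, 0], [0, 0, 0], [0, 0, 0], [0, 0, 0], [0, 0, 0], [0, 0, 0], [0, 0, 0], [0, 0, 0], [0, 0, 0], [0, 0, 0], [0, 0, 0], [0, 0, 0], [0, 0, 0], [0, 0, 0], [0, 0, 0]]}}

```text
clock: 31.95
tool_pos: [0.4784, 0.0215, 0.5528]
ee_rot: [180.0, 0.0, 92.1]
ft_force: [0.1, 0.2, -0.3]
opening: 0.0436
finger_force: 0.0
```

```bash
python3 - <<'E'
from h import *
import time
np.set_printoptions(precision=4,suppress=True,linewidth=200)
a=cam('side')
for _ in range(4): b=cam('side')
d=cv2.absdiff(a[0],b[0]).max(2);print('motion px',(d>40).sum())
w=cam('wrist');m=(w[0].astype(int).max(2)<75).astype(np.uint8)[150:262,240:330]
n,l,s,c=cv2.connectedComponentsWithStats(m);
for i in range(1,n):
    if s[i,4]>60: print('black',s[i,:4]+[240,150,0,0],s[i,4])
print('pred tab top corners',[proj(*w[1:],(.4784+x,.0215+y,.312)) for x,y in((-.006,-.012),(.006,.012))])
f=b[0];g=f.astype(int).max(2)<45;print('side black tab',[ (r,np.where(g[r,275:325])[0][[0,-1]]+275) for r in range(196,236,5) if g[r,275:325].any()],'pred',proj(*b[1:],(.4784,.0215,.312)),proj(*b[1:],(.4784,.0215,.270)))
E
```

```text
motion px 9
black [322 150   8  21] 158
black [240 200  53  62] 1474
pred tab top corners [array([273.3334, 247.0739]), array([292.841 , 213.3538])]
side black tab [(211, array([290, 297])), (216, array([290, 299])), (221, array([289, 298])), (226, array([289, 298])), (231, array([289, 298]))] pred [294.3251 210.4149] [293.6033 233.0294]
```

Request:
{"fn": "jog_arm", "kwargs": {"dp": [[0, 0, 0], [0, 0, 0], [0, 0, 0], [0, 0, 0], [0, 0, 0], [0, 0, 0], [0, 0, 0], [0, 0, 0], [0, 0, 0], [0, 0, 0], [0, 0, 0], [0, 0, 0], [0, 0, 0], [0, 0, 0], [0, 0, 0], [0, 0, 0]], "twist": [[0, 0, 0], [0, 0, 0], [0, 0, 0], [0, 0, 0], [0, 0, 0], [0, 0, 0], [0, 0, 0], [0, 0, 0], [0, 0, 0], [0, 0, 0], [0, 0, 0], [0, 0, 0], [0, 0, 0], [0, 0, 0], [0, 0, 0], [0, 0, 0]]}}

```text
clock: 34.25
tool_pos: [0.4784, 0.0215, 0.5527]
ee_rot: [180.0, 0.0, 92.1]
ft_force: [-0.1, 0.3, -0.8]
opening: 0.0433
finger_force: 0.0
```

```bash
python3 -c "
from station import arm
print(arm.hand_in())"
```

```text
the job is handed in; nothing more can be done
None
```

I hung the hook over the drip-stand bar with the basket on it, let go and handed the job in at about 34 s; the hand-in gave no verdict, but the last pictures show the hook where expected and at rest.

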